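# Load a fuse into a bayonet fuse holder and hold the cap home

### The job

Load the bench fuse holder: take the good fuse (white body, brass ends) from the grey rack and drop it end down into the holder's well, then set the bayonet cap with the red grip into the holder, push it down fully home against the spring and twist it a quarter turn clockwise, seen from above, until it stops. The cap has no catch and springs back when let go, so keep gripping it, pushed and turned home, and finish while still holding it there. Leave the dark spent fuse, the blue tin and the bronze bush standing where they are.

Things in the scene. Friction and masses are not known exactly. Their poses are not given: they have to be found in the camera images.
- fuse_holder: fuse holder fixed to the bench: aluminium base 84 x 76 x 8 mm (84 along its x, bolt heads to 12 mm) under an upright blue round housing, 68 mm diameter, rim 75 mm above the bench. Origin on the housing's axis at bench level, z up. White marks on the rim at its +x and -x show the entry slots for the cap's lugs, yellow marks at +y and -y where the lugs end up
- lip (a point): centre of the top of the steel bayonet lip inside the holder's rim, 74.5 mm above the holder's origin, same axes. The lip is 6 mm thick, inner diameter 40 mm, cut by two slots 14 mm wide at the holder's +x and -x, reaching out to radius 27 mm. Lugs pass down through the slots only; below the lip the cap can turn
- well (a point): centre of the well's funnel mouth, 56 mm above the holder's origin, under the 23 mm hole of the orange turntable. The funnel narrows from 22 mm to the 16.5 mm well at 44 mm. A fuse let go with its lower end in the funnel slides down onto the plunger; there its lower end is 17 mm and its top 68 mm above the holder's origin
- plunger (a joint): copper spring plunger at the bottom of the well, under the fuse: 0 = up, grows as it is pushed down, in m. About 0.008 with the cap fully home on a fuse, at most 0.009. Force 2 N at the start, 6 N at 0.008. It pushes fuse and cap back up
- turntable (a joint): orange turntable under the lip, floor 60 mm above the holder's origin: 0 = rest, grows clockwise seen from above, stop at 1.571 rad. Two pairs of dogs on it, 13.5 mm apart, 7.5 mm high, in line with the slots at rest, take the cap's lugs, so the cap turns it (about 0.08 rad play either way). Its spring turns it back with 0.10 N m at 0, 0.23 N m at the stop
- cap: loose bayonet cap standing on the bench, 47 mm high, 100 g nominal. Origin at the centre of its flat underside, z up. Black body 35 mm diameter up to 17 mm; at its foot two brass lugs along its +x and -x, out to radius 24.5 mm, 10 mm wide, 6 mm high; black flange 50 mm diameter from 17 to 23 mm. The same after half a turn. Its x must be in line with the holder's x to enter
- cap_grip (a point): centre of the cap's red grip bar, 35 mm above the cap's underside: 40 mm long along the cap's x, 16 mm thick along its y, from 23 to 47 mm above the underside, white line on top along x. Underside meets the fuse 68 mm above the holder's origin; fully home it is 60 mm above it, lugs on the turntable floor; below 62.5 mm the lugs pass beneath the lip
- fuse: the good fuse: loose upright cartridge 14 mm in diameter, 51 mm long, white body with brass ends, 30 g nominal. Origin at the centre of its lower end, z along it. It stands in a hole of the rack, its lower end 8 mm and its top 59 mm above the bench; either end may go down
- fuse_rack: fixed grey block 90 x 44 x 30 mm (90 along its x), origin at the centre of its underside, with two holes 16.5 mm in diameter and 22 mm deep at x = +25 and -25 mm; one holds the good fuse, the other the spent one. The fuses stand 29 mm out of it. Fixed furniture near: rail 112 mm high in front, sensor post 211 mm, tray to the right up to 245 mm: travel above these
- spent_fuse: the spent fuse, to be left in the rack: same size as the good one, dark brown body with dark steel ends. Origin at the centre of its lower end
- tin: blue tin with a white lid, 75 mm in diameter, 50 mm high, to be left alone. Origin at the centre of its underside
- bush: small bronze bush, 22 mm in diameter, 22 mm high, to be left alone. Origin at the centre of its underside
There are look-alikes about, which are no part of the job. Several things look just like the cap: the one meant starts nearest to the robot's base.

How it is judged:
On the way, in this order (a step that is already met when the one before it is completed fails the run):
1. the good fuse stands in the holder's well, on the plunger (z of fuse in the frame of fuse_holder between 0.004 and 0.02 m and horizontal distance between fuse and fuse_holder below 0.005 m and angle between fuse's own z axis and vertical below 0.12 rad and value of joint plunger below 0.003 m), for 0.2 s.
2. the cap is pushed home through the lip onto the fuse, plunger pressed down (z of cap in the frame of fuse_holder between 0.057 and 0.063 m and horizontal distance between cap and fuse_holder below 0.005 m and angle between cap's own z axis and vertical below 0.1 rad and value of joint plunger above 0.0045 m), for 0.1 s.
At the end, for the whole second after the job is handed in: Good fuse upright in the well (within 5 mm of its axis); cap home in the holder (underside 57-63 mm above its origin, within 5 mm of the axis), plunger down over 4.5 mm, turntable over 1.40 rad, cap still and gripped (over 2 N); spent fuse, tin and bush within 20 mm of their places (all of step 2 and z of fuse in the frame of fuse_holder between 0.004 and 0.02 m and horizontal distance between fuse and fuse_holder below 0.005 m and angle between fuse's own z axis and vertical below 0.12 rad and value of joint turntable above 1.4 rad and contact force between the fingers and cap above 2 N and linear speed of cap below 0.02 m/s and angular speed of cap below 0.15 rad/s and distance of each of spent_fuse, tin, bush from where it was at the start of the episode below 0.02 m); the arm keeps its last pose, push and grip.
It fails at once if the spent fuse is moved from its place (distance of spent_fuse from where it was at the start of the episode above 0.03 m).
It fails at once if the tin is moved from its place (distance of tin from where it was at the start of the episode above 0.03 m).
It fails at once if the bush is moved from its place (distance of bush from where it was at the start of the episode above 0.03 m).
It also fails if it takes over 67 s, if anything falls off the work surface, if the arm or the gripper's body presses on something with over 40 N, if the wrist force passes 120 N, or if a joint passes its speed limit or range.

### The arm

A 6-joint arm with a two-finger parallel gripper is mounted at the origin on a cart in front of the work surface, level with it; the furniture and walls round the work are solid. World frame = base frame: x ahead of the robot, y to its left, z up, the work surface at z = 0. Lengths are in m, angles in rad, forces in N, time in s.
With the tool pointing down it reaches from about 0.35 to 0.925 m from the base axis. Payload 6.4 kg.
Tool frame: the origin (TCP) lies midway between the tips of the shut fingers; the grasp point (between the pads) lies 19 mm behind it; z points along the fingers, y is the line along which they close (so a half turn about z gives the same grasp; the last joint's range is limited). The gripper opens to 94 mm and grips with 3 to 60 N. Pads are 16 mm wide; open, the fingers measure 119 mm over their backs; the gripper's body (75 mm by 177 mm) begins 78 mm behind the grasp point.
Start: joints at [1.129, 0.245, 1.558, -0, 1.339, -0.174], TCP at [0.172, 0.627, 0.205] pointing down, gripper open.
Joint ranges: [-3.13, 3.13], [-1.02, 2.26], [0.13, 2.54], [-0.95, 4.09], [0.21, 2.88], [-2.74, 2.74]. Speed limits (rad/s): [2.57, 2.57, 3.14, 3.14, 3.14, 3.14].

### API

Orientations are given as a 3x3 rotation matrix whose columns are the frame's x, y, z axes.
In Python, from plant import bot gives the robot as it stands.
- The arm moves only by the tool jog_arm, never from a script. Its argument "moves" is a list that holds one entry, the list of rows, each a list of 7 numbers: the shift along the world's x, y, z in m, then the turn, a rotation vector about the world's x, y, z in rad, then the closure in counts, from 0 (fully open) to 255 (shut). A call has 1 to 10 rows; each row is the pose to reach, as a shift and turn from the pose commanded when the call began; what a row does not reach only later rows make up. A row lasts 1/8 s, in which the tool goes at most 62.5 mm and 10.7 degrees, less where a joint would pass 70% of its speed; a pose out of reach is approached as far as the arm can. A call with a gripper value outside its range is refused whole. The fingers move at their own pace and stop on an object; the grip force is fixed at half the most. Time passes only in rows, so rows that repeat a pose let the fingers close. It gives the time, the measured TCP pose, the force, the opening and the grip force at its end, in the units of the state.
- bot.read_state(): the state, without advancing time (a new reading comes with each control period).
- bot.get_image(name): name is "side" or "top" or "wrist"; returns a dict with "frame" (384x512x3 uint8, red, green, blue), "camera_matrix" (3x3 intrinsics, pixels), "rvec" (rotation vector, rad) and "tvec" (3), from world to camera coordinates, as OpenCV has them. Camera axes: x right, y down, z forward; pixel columns grow to the right and rows downward; lengths in m; the calibration is good to about 2 mm. A picture is of the moment at which its call begins. There is no depth.
- bot.sign_off(): hands the job in; it is judged then, once.
Trained networks look in the newest picture that a camera, given by its name, has taken for a name from the list of things; names that differ only in an ending like _2 or _b are one class to them, and where a whole thing is asked for, a point or a joint stands for the part that bears it (a point fixed in the world has none). Each returns a list of dicts, best first, with "p" (0 to 1); they miss things now and then, are a little off and sometimes report something else, mostly with a low value. They report only what shows in the picture. A call takes as long as a camera call. They do not tell look-alikes from the thing itself.
- bot.silhouettes(thing, camera): "mask" (384x512 bool, what is visible of it) and "rect" ([left, top, right, bottom] in pixels, round what is visible of it).
- bot.landmark_of(thing, camera): "uv" ([column, row] in pixels: a listed point, or the origin of a listed thing).
The state is a dict: "time": time; "qpos": joint angles; "joint_vel": joint speeds; "joint_torque": joint torques, N m; "eef_pos": TCP position; "orientation": TCP orientation; "force": force on the tool from outside, world axes, zero at the start; "ft_torque": the same for the moment, N m; "grip_width": finger opening in m; "grasp_force": force on a finger pad.
Only numpy, scipy, OpenCV 4.12 (cv2) and the standard library are available. Lean on these libraries where they do the work, as an engineer would, in place of code of your own. Each camera call takes 0.05 s, during which the arm holds its last target. There are 200 camera calls.

## Working session

There is one attempt and no reset: what is moved stays moved. The work goes in short steps, Python scripts to look and compute and a tool call to move; the robot and the scene stay as the last step left them, time stands still between calls to the robot, and variables do not carry over. Pictures are saved under pics/ and viewed, at most 10 in all, crops included, and the job is handed in when it is done.

Besides the shell and the picture viewer there is one more tool, called after "Call:" by a JSON object that holds its "name" and its "arguments", one argument or row to a line. jog_arm: Moves the arm, as the interface text tells. Its arguments: {"type":"object","properties":{"moves":{"type":"array"}},"required":["moves"]}

```bash
mkdir -p pics
cat > h.py <<'E'
import numpy as np, cv2
from plant import bot
def cam(n):
    d=bot.get_image(n); return d
def save(d,name,crop=None,s=1):
    f=d["frame"][...,::-1]
    if crop: f=f[crop[1]:crop[3],crop[0]:crop[2]]
    cv2.imwrite("pics/"+name,cv2.resize(f,None,fx=s,fy=s,interpolation=cv2.INTER_CUBIC))
def ray(d,uv):
    K=np.array(d["camera_matrix"],float);R=cv2.Rodrigues(np.array(d["rvec"],float))[0];t=np.array(d["tvec"],float).ravel()
    v=R.T@np.linalg.inv(K)@np.array([uv[0],uv[1],1.]);c=-R.T@t
    return c,v
def atz(d,uv,z):
    c,v=ray(d,uv);return (c+v*(z-c[2])/v[2]).round(4)
def proj(d,P):
    return cv2.projectPoints(np.array(P,float).reshape(-1,3),np.array(d["rvec"],float),np.array(d["tvec"],float),np.array(d["camera_matrix"],float),None)[0].reshape(-1,2)
E
python3 - <<'E'
from h import *
for n in("top","side"):
    d=cam(n);save(d,n+"0.png",s=1.5)
    print(n,ray(d,(256,192)))
    for th,z in(("fuse_holder",0),("lip",.0745),("cap",0),("cap_grip",.035),("fuse",.008),("spent_fuse",.008),("fuse_rack",0),("tin",0),("bush",0)):
        for r in bot.landmark_of(th,n): print(th,round(r["p"],2),np.round(r["uv"],1),atz(d,r["uv"],z)[:2])
s=bot.read_state();print(s["time"],s["eef_pos"],s["orientation"],s["force"])
E
```

```text
top (array([0.51936795, 0.05713045, 0.96624079]), array([ 0.11981931,  0.00595146, -0.99294772]))
fuse_holder 0.79 [269.9 219.7] [0.5772 0.0349]
lip 0.68 [267.6 211.5] [0.5887 0.0407]
lip 0.22 [181.6 190.4] [0.6327 0.2073]
cap 0.89 [339.  204.3] [ 0.6069 -0.1102]
cap 0.79 [343.3 280.4] [ 0.4507 -0.1125]
cap_grip 0.78 [338.8 207.6] [ 0.5971 -0.1035]
cap_grip 0.74 [345.8 282.1] [ 0.4498 -0.1111]
cap_grip 0.53 [183.6 192. ] [0.6344 0.2098]
fuse 0.73 [343.  282.6] [ 0.4469 -0.1103]
fuse 0.47 [184.4 189.4] [0.6432 0.2126]
spent_fuse 0.57 [185.2 216.7] [0.586  0.2107]
fuse_rack 0.61 [183.1 200.4] [0.621  0.2165]
tin 0.88 [215.7 128.7] [0.7744 0.1471]
tin 0.33 [344.  279.7] [ 0.452  -0.1139]
bush 0.47 [263.5 148.9] [0.7282 0.0453]
side (array([0.63182652, 0.86532686, 0.49885136]), array([-0.01149757, -0.88293516, -0.46946357]))
fuse_holder 0.9 [270.6 213.8] [0.5861 0.0396]
lip 0.76 [277.3 183.6] [0.5708 0.0263]
cap 0.56 [261.3 183.2] [ 0.6042 -0.1244]
cap 0.48 [316.2 184.3] [ 0.4532 -0.1145]
cap 0.3 [207.9 214.6] [0.7366 0.0401]
cap_grip 0.49 [259.7 175.1] [ 0.6091 -0.1033]
cap_grip 0.47 [315.7 172.2] [ 0.4564 -0.1183]
fuse 0.58 [249.1 254.9] [0.6377 0.2118]
spent_fuse 0.48 [275.  251.3] [0.5849 0.2008]
fuse_rack 0.79 [257.6 258.4] [0.6206 0.2131]
tin 0.82 [184.  243.9] [0.7765 0.1595]
bush 0.61 [205.8 215.1] [0.7414 0.0423]
1.0 [0.17201371 0.62681956 0.20546914] [[-9.64352254e-01  2.64621862e-01  2.23821901e-05]
 [ 2.64621861e-01  9.64352254e-01 -3.67433909e-05]
 [-3.13074200e-05 -2.95107550e-05 -9.99999999e-01]] [ 0.03718132 -0.06927585  0.03703532]
```

View pics/top0.png

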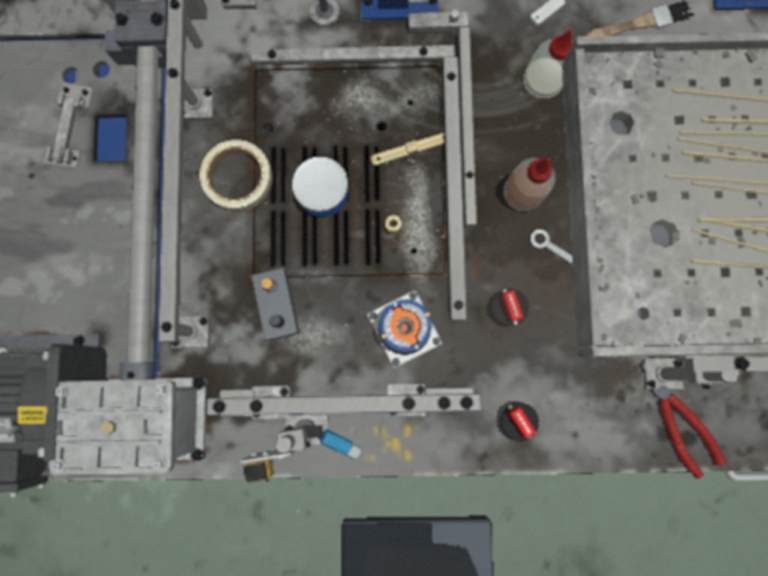

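View pics/side0.png

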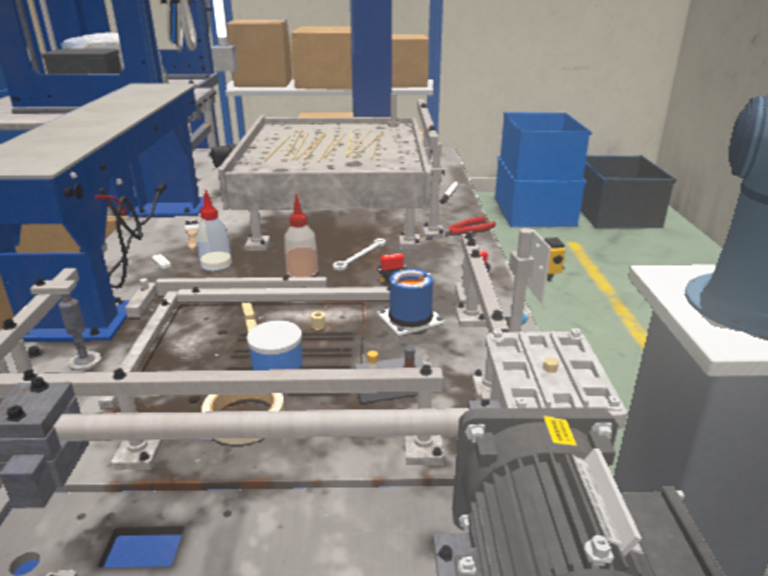

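Top picture: rack at (183,200), good fuse (brass top) at (178,189), spent fuse (185,214). Holder is at (270,217). Candidates for the cap are (342,204), at x≈0.60, and (345,281), at x≈0.45; the second is nearest the base, so I choose it. Side picture: holder at (273,197), rack fuses at (248,238) and (273,238).

Run:
```python
from h import *
d=cam("top")
f=d["frame"];a=cv2.resize(f[165:320,160:380],None,fx=3.4,fy=3.4,interpolation=cv2.INTER_CUBIC)[...,::-1];cv2.imwrite("pics/crop1.png",a)
print(atz(d,(178,189),.059),atz(d,(185,214),.059),atz(d,(342,204),.047),atz(d,(346,281.5),.047),atz(d,(269.5,217.5),.0745))
hsv=cv2.cvtColor(f,cv2.COLOR_RGB2HSV)
m=(((hsv[...,0]<8)|(hsv[...,0]>172))&(hsv[...,1]>150)&(hsv[...,2]>90)).astype(np.uint8)
m[:,:325]=0;m[:,370:]=0;m[:185]=0
n,l,s,c=cv2.connectedComponentsWithStats(m)
for i in range(1,n):
    if s[i,4]>20:
        p=np.argwhere(l==i)[:,::-1];w=np.array([atz(d,q,.047)[:2] for q in p]);e,v=np.linalg.eigh(np.cov(w.T));print(c[i],s[i,4],w.mean(0),np.arctan2(v[1,1],v[0,1]))
```

```text
[0.6376 0.217  0.059 ] [0.5878 0.2029 0.059 ] [ 0.6031 -0.1081  0.047 ] [ 0.4518 -0.1094  0.047 ] [0.577  0.0373 0.0745]
[341.17272727 203.38181818] 110 [ 0.60441545 -0.10647364] -2.877615131537991
[347.77941176 281.08823529] 136 [ 0.45256397 -0.11283676] -2.5831417967795667
```

View pics/crop1.png

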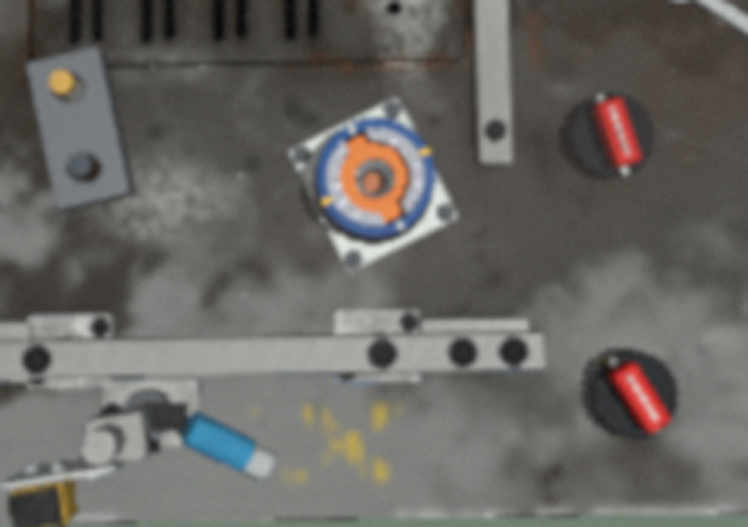

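Crop: good fuse brass top at (61,82), spent fuse (82,165). The chosen cap is at (637,395), 0.465 m from the base, against 0.61 m for its look-alike at (610,133). The holder's white marks at (352,128) and (402,225) put the slots at about 0.48 rad.

Call:
{"name": "jog_arm", "arguments": {
  "moves": [
    [[0,0,0.06,0,0,0,0],[0.05,-0.045,0.08,0,0,0.1,0],[0.46,-0.41,0.08,0,0,0.54,0],[0.46,-0.41,0.08,0,0,0.54,0],[0.46,-0.41,0.08,0,0,0.54,0],[0.46,-0.41,0.08,0,0,0.54,0],[0.46,-0.41,0.08,0,0,0.54,0],[0.46,-0.41,0.08,0,0,0.54,0],[0.46,-0.41,0.08,0,0,0.54,0],[0.46,-0.41,0.08,0,0,0.54,0]]
  ]
}}

```text
time: 2.3
eef_pos: [0.586, 0.2575, 0.2854]
orientation: [[-0.963, -0.269, 0.0], [-0.269, 0.963, 0.0], [-0.0, 0.0, -1.0]]
force: [-0.8, 0.4, 0.1]
grip_width: 0.094
grasp_force: 0.0
```

Call:
{"name": "jog_arm", "arguments": {
  "moves": [
    [[0,0,0,0,0,0,0],[0,0,0,0,0,0,0],[0,0,-0.05,0,0,0,0],[0,0,-0.08,0,0,0,0],[0,0,-0.08,0,0,0,0],[0,0,-0.08,0,0,0,0]]
  ]
}}

```text
time: 3.05
eef_pos: [0.5849, 0.2602, 0.2071]
orientation: [[-0.963, -0.27, 0.002], [-0.27, 0.963, 0.001], [-0.003, -0.0, -1.0]]
force: [0.3, 0.5, 1.0]
grip_width: 0.0938
grasp_force: 0.0
```

```bash
cat > w.py <<'E'
from h import *
import sys
d=cam("wrist");save(d,sys.argv[1],s=1.5)
s=bot.read_state();print(s["time"],s["eef_pos"],np.arctan2(s["orientation"][1][0],s["orientation"][0][0]),s["qpos"],s["force"])
for a in sys.argv[2:]:
    th,z=a.split(":")
    for r in bot.landmark_of(th,"wrist"): print(th,round(r["p"],2),np.round(r["uv"],1),atz(d,r["uv"],float(z)))
print(proj(d,[[*s["eef_pos"]]]))
E
python3 w.py w1.png fuse:.008 spent_fuse:.008 fuse_rack:0
```

```text
3.1 [0.58536435 0.26001181 0.20769232] -2.868293130419549 [ 2.41282378e-01  2.19195255e-01  1.58420023e+00  3.01522948e-05
  1.33451540e+00 -1.60282031e+00] [-0.28622012  0.90399818  0.82376122]
fuse 0.49 [212.7 195.7] [0.6382 0.2181 0.008 ]
spent_fuse 0.45 [212.  162.1] [0.5907 0.2058 0.008 ]
spent_fuse 0.18 [ 67.2 121.8] [0.5897 0.0077 0.008 ]
[[250.65470816 230.22018298]]
```

View pics/w1.png

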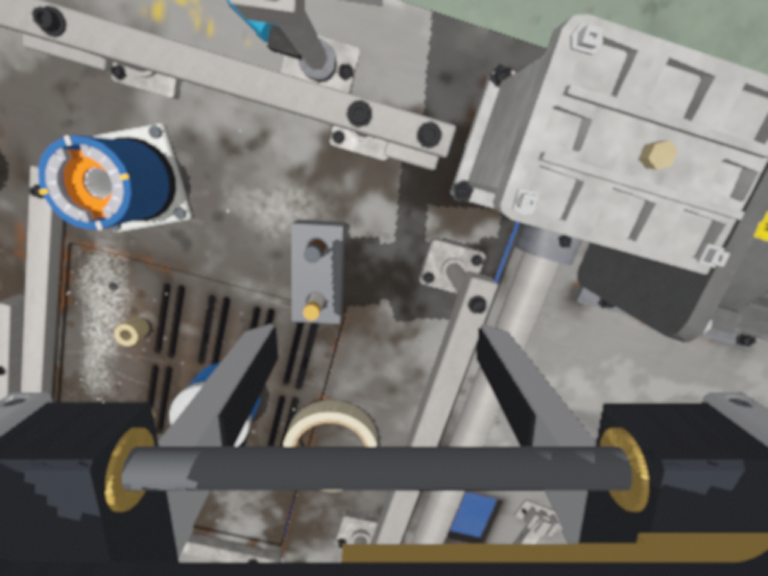

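Wrist picture: good fuse (brass top) at (208,207), spent fuse at (210,165), matching the top view to about 1 mm. Clear to go down with the fingers closing across the rack.

Call:
{"name": "jog_arm", "arguments": {
  "moves": [
    [[0.03,-0.024,0,0,0,0,0],[0.053,-0.0425,-0.02,0,0,0,0],[0.053,-0.0425,-0.06,0,0,0,0],[0.053,-0.0425,-0.1,0,0,0,0],[0.053,-0.0425,-0.12,0,0,0,0],[0.053,-0.0425,-0.12,0,0,0,0]]
  ]
}}

```text
time: 4.0
eef_pos: [0.637, 0.2165, 0.0843]
orientation: [[-0.963, -0.269, -0.002], [-0.269, 0.963, -0.0], [0.002, 0.0, -1.0]]
force: [-0.5, 0.6, -0.2]
grip_width: 0.0938
grasp_force: 0.0
```

Run:
```python
from h import *
d=cam("wrist");s=bot.read_state();print(s["eef_pos"],s["time"])
f=d["frame"];h=cv2.cvtColor(f,cv2.COLOR_RGB2HSV)
p=proj(d,[[.638,.2175,.059]])[0];print("pred",p, proj(d,[[.638,.2175,.03]])[0])
print("scale",proj(d,[[.645,.2175,.059],[.638,.2245,.059]]))
x,y=p.astype(int)
save(d,"w2.png",(max(x-100,0),max(y-80,0),min(x+100,512),min(y+80,384)),3.5)
print(bot.landmark_of("fuse","wrist"))
```

```text
[0.63824307 0.2167193  0.08611308] 4.05
pred [251.89969968 217.27859044] [251.75393931 204.94277702]
scale [[249.54242908 225.12346384]
 [260.37535268 219.47495745]]
[{'uv': [250.6, 201.0], 'p': 0.61}]
```

View pics/w2.png

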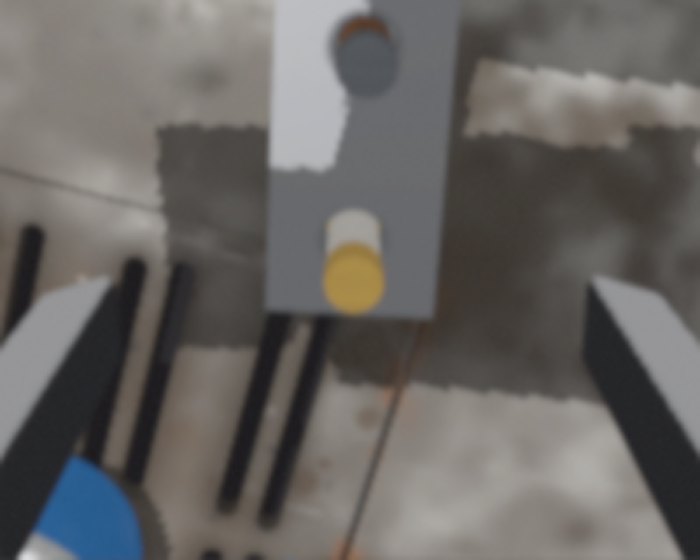

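Close crop: brass top at full-frame (252.1,216.7), within 0.7 px of the prediction (251.9,217.3). The fingers are clear on both sides, so I descend and grip.

Call:
{"name": "jog_arm", "arguments": {
  "moves": [
    [[0,0.0005,-0.025,0,0,0,0],[0,0.0005,-0.045,0,0,0,0],[0,0.0005,-0.052,0,0,0,0],[0,0.0005,-0.052,0,0,0,120],[0,0.0005,-0.052,0,0,0,255],[0,0.0005,-0.052,0,0,0,255],[0,0.0005,-0.052,0,0,0,255],[0,0.0005,-0.052,0,0,0,255],[0,0.0005,-0.052,0,0,0,255]]
  ]
}}

```text
time: 5.22
eef_pos: [0.6377, 0.217, 0.0332]
orientation: [[-0.963, -0.269, 0.0], [-0.269, 0.963, 0.0], [-0.0, 0.0, -1.0]]
force: [0.7, -0.9, -0.5]
grip_width: 0.0372
grasp_force: 0.0
```

Call:
{"name": "jog_arm", "arguments": {
  "moves": [
    [[0,0,0,0,0,0,255],[0,0,0,0,0,0,255],[0,0,0,0,0,0,255],[0,0,0,0,0,0,255],[0,0,0.03,0,0,0,255],[0,0,0.07,0,0,0,255],[0,0,0.12,0,0,0,255],[0,0,0.15,0,0,0,255],[0,0,0.15,0,0,0,255]]
  ]
}}

```text
time: 6.35
eef_pos: [0.6394, 0.2174, 0.1865]
orientation: [[-0.963, -0.269, 0.006], [-0.269, 0.963, 0.001], [-0.006, -0.001, -1.0]]
force: [0.3, -0.1, -0.4]
grip_width: 0.0134
grasp_force: 30.0
```

```bash
cat > fit.py <<'E'
from h import *
from scipy.optimize import minimize
def model(d,x,y,th,rim=.034):
    m=np.zeros((384,512),np.uint8);c,s=np.cos(th),np.sin(th)
    b=[[a,e,z] for a in(-.042,.042) for e in(-.038,.038) for z in(0,.008)]
    t=np.linspace(0,2*np.pi,48);cy=[[.034*np.cos(k),.034*np.sin(k),z] for k in t for z in(0.008,.075)]
    for P in(b,cy):
        P=np.array(P);Q=np.c_[x+c*P[:,0]-s*P[:,1],y+s*P[:,0]+c*P[:,1],P[:,2]]
        h=cv2.convexHull((proj(d,Q)*16).astype(np.int32));cv2.fillConvexPoly(m,h,1,shift=4)
    return m.astype(bool)
V=[]
for n in("top","wrist","side"):
    d=cam(n);r=bot.silhouettes("fuse_holder",n)
    if r: print(n,r[0]["p"],r[0]["rect"],r[0]["mask"].sum());V.append((n,d,r[0]["mask"]))
def cost(p,V): return sum(1-(model(d,*p)&m).sum()/(model(d,*p)|m).sum() for _,d,m in V)
for S in[V]+[[v] for v in V]:
    r=minimize(cost,[.577,.037,.476],args=(S,),method="Nelder-Mead",options=dict(initial_simplex=[[.577,.037,.476],[.585,.037,.476],[.577,.045,.476],[.577,.037,.6]]))
    print([v[0] for v in S],r.x.round(4),r.fun)
E
python3 fit.py
```

```text
top 0.62 [245.3, 191.9, 296.4, 242.5] 1563
wrist 0.66 [53.9, 47.9, 158.0, 127.2] 6654
side 0.72 [165.9, 214.5, 204.8, 244.7] 1061
['top', 'wrist', 'side'] [0.5797 0.0368 0.4511] 1.0984635356306565
['top'] [0.58   0.0374 0.4652] 0.023929471032745564
['wrist'] [0.5791 0.0366 0.4251] 0.06323053091113928
['side'] [0.577 0.037 0.476] 1.0
```

Call:
{"name": "jog_arm", "arguments": {
  "moves": [
    [[-0.02,-0.06,0,0,0,0,255],[-0.04,-0.12,0,0,0,0,255],[-0.0585,-0.18,0,0,0,0,255],[-0.0585,-0.18,-0.03,0,0,0,255],[-0.0585,-0.18,-0.06,0,0,0,255],[-0.0585,-0.18,-0.07,0,0,0,255],[-0.0585,-0.18,-0.07,0,0,0,255],[-0.0585,-0.18,-0.07,0,0,0,255]]
  ]
}}

```text
time: 7.65
eef_pos: [0.5801, 0.0372, 0.1144]
orientation: [[-0.963, -0.269, 0.002], [-0.269, 0.963, -0.0], [-0.002, -0.001, -1.0]]
force: [0.1, -0.3, -0.1]
grip_width: 0.0136
grasp_force: 30.0
```

Run:
```python
from h import *
d=cam("wrist");s=bot.read_state();print(s["eef_pos"],s["time"],s["grasp_force"])
t=np.linspace(0,2*np.pi,60)
for z,r in((.075,.034),(.060,.0115)):
    cv2.polylines(d["frame"],[proj(d,np.c_[.5797+r*np.cos(t),.037+r*np.sin(t),0*t+z]).astype(np.int32)],True,(0,255,0),1)
th=.46
for a in(0,np.pi):
  q=proj(d,[[.5797+.031*np.cos(th+a),.037+.031*np.sin(th+a),.075]])[0].astype(int);cv2.circle(d["frame"],tuple(int(i) for i in q),2,(255,0,255),-1)
f=s["eef_pos"];print("tcp px",proj(d,[f,[f[0],f[1],f[2]-.026]]))
save(d,"w3.png",(140,40,380,240),3.2)
```

```text
[0.58014519 0.03715345 0.11454729] 7.7 29.99911665916443
tcp px [[250.98783895 229.53264637]
 [250.97830428 215.56097697]]
```

View pics/w3.png

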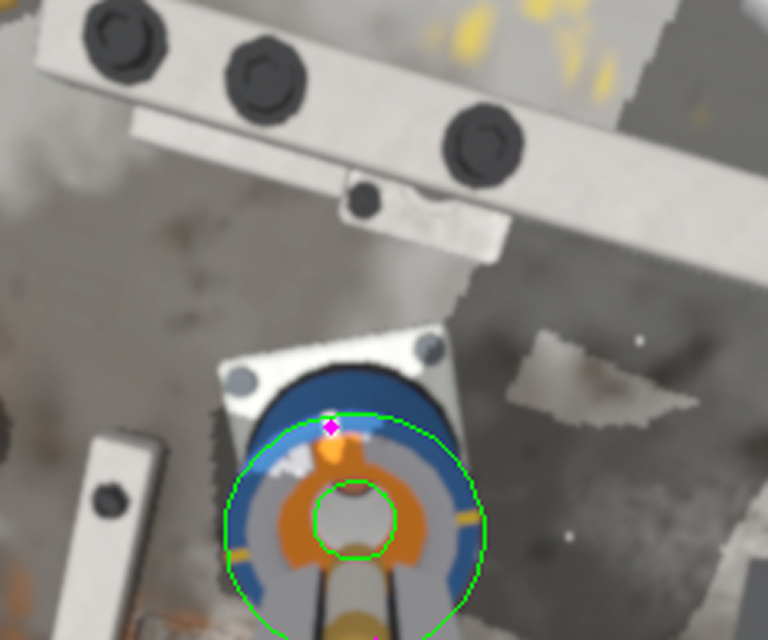

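Wrist picture: the drawn rim and hole circles lie on the real rim and hole, and the slot marker sits on the white mark at crop (330,425). Centre (0.5797, 0.037) and yaw 0.46 are confirmed, so I lower and release.

Call:
{"name": "jog_arm", "arguments": {
  "moves": [
    [[-0.0005,0,-0.015,0,0,0,255],[-0.0005,0,-0.03,0,0,0,255],[-0.0005,0,-0.037,0,0,0,255],[-0.0005,0,-0.037,0,0,0,255],[-0.0005,0,-0.037,0,0,0,180],[-0.0005,0,-0.037,0,0,0,180],[-0.0005,0,-0.037,0,0,0,180],[-0.0005,0,-0.037,0,0,0,180],[-0.0005,0,0.01,0,0,0,0],[-0.0005,0,0.05,0,0,0,0]]
  ]
}}

```text
time: 8.95
eef_pos: [0.5786, 0.037, 0.1644]
orientation: [[-0.963, -0.269, -0.0], [-0.269, 0.963, 0.0], [0.0, 0.0, -1.0]]
force: [0.5, 0.5, 0.3]
grip_width: 0.0442
grasp_force: 0.0
```

Call:
{"name": "jog_arm", "arguments": {
  "moves": [
    [[0,0,0.05,0,0,0,0],[-0.03,-0.04,0.05,0,0,0.1,0],[-0.07,-0.08,0.05,0,0,0.2,0],[-0.1,-0.12,0.05,0,0,0.285,0],[-0.127,-0.149,0.05,0,0,0.285,0],[-0.127,-0.149,0.05,0,0,0.285,0],[-0.127,-0.149,0.05,0,0,0.285,0]]
  ]
}}

```text
time: 9.82
eef_pos: [0.452, -0.1118, 0.2134]
orientation: [[-0.849, -0.529, 0.001], [-0.529, 0.849, 0.0], [-0.001, -0.0, -1.0]]
force: [0.4, 0.4, -0.1]
grip_width: 0.0941
grasp_force: 0.0
```

```bash
cat > cap.py <<'E'
from h import *
import sys
d=cam("wrist");s=bot.read_state();print(s["time"],s["eef_pos"],np.arctan2(-s["orientation"][1][0],-s["orientation"][0][0]),s["grip_width"])
f=d["frame"];hsv=cv2.cvtColor(f,cv2.COLOR_RGB2HSV)
m=(((hsv[...,0]<8)|(hsv[...,0]>172))&(hsv[...,1]>130)&(hsv[...,2]>70)).astype(np.uint8)
n,l,st,c=cv2.connectedComponentsWithStats(m)
for i in range(1,n):
    if st[i,4]>150:
        print(c[i],st[i,4],atz(d,c[i],.04))
for th,z in(("cap",0),("cap_grip",.035)):
    for r in bot.landmark_of(th,"wrist"): print(th,round(r["p"],2),np.round(r["uv"],1),atz(d,r["uv"],z))
save(d,sys.argv[1],s=1.5)
E
python3 cap.py w4.png
```

```text
9.875 [ 0.4521457  -0.11150027  0.21333555] 0.5579375644185933 0.0943267418475964
[106.12140115  57.45585413] 2084 [ 0.4238 -0.328   0.04  ]
[249.21111111 169.97777778] 360 [ 0.4497 -0.1156  0.04  ]
[197.60909091 259.17575758] 330 [ 0.6003 -0.1095  0.04  ]
cap 0.96 [203.3 243.6] [ 0.5962 -0.11    0.    ]
cap 0.67 [249.6 167.7] [ 0.4542 -0.1124  0.    ]
cap_grip 0.91 [193.7 257.4] [ 0.6038 -0.1151  0.035 ]
cap_grip 0.84 [252.1 169.9] [ 0.4486 -0.1119  0.035 ]
```

View pics/w4.png

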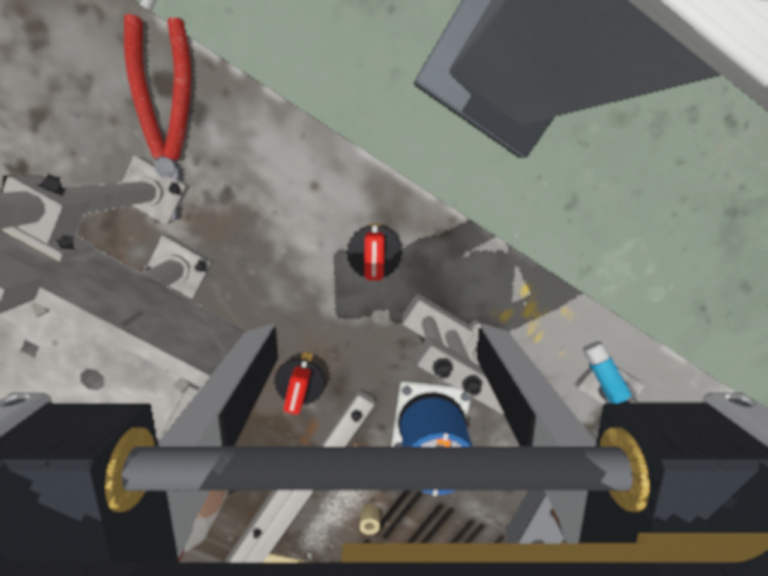

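Wrist picture: the chosen cap is at (249,168), its bar aligned with the tool's x; the look-alike is at (200,253). I go lower for a finer check.

Call:
{"name": "jog_arm", "arguments": {
  "moves": [
    [[-0.001,-0.001,-0.05,0,0,0,0],[-0.001,-0.001,-0.1,0,0,0,0],[-0.001,-0.001,-0.13,0,0,0,0],[-0.001,-0.001,-0.13,0,0,0,0],[-0.001,-0.001,-0.13,0,0,0,0]]
  ]
}}

```text
time: 10.6
eef_pos: [0.4519, -0.1131, 0.0846]
orientation: [[-0.848, -0.53, 0.002], [-0.53, 0.848, -0.001], [-0.001, -0.002, -1.0]]
force: [0.1, 0.1, 0.9]
grip_width: 0.0941
grasp_force: 0.0
```

Run:
```python
from h import *
d=cam("wrist");s=bot.read_state();print(s["time"],s["eef_pos"])
f=d["frame"];hsv=cv2.cvtColor(f,cv2.COLOR_RGB2HSV)
x,y=proj(d,[[.451,-.1125,.047]])[0];print(x,y)
def poly(P,col): cv2.polylines(f,[np.round(proj(d,P)*8).astype(np.int32)],True,col,1,shift=3)
# red part + white line bounds
x,y=int(x),int(y)
m=(((hsv[...,0]<8)|(hsv[...,0]>172))&(hsv[...,1]>130)&(hsv[...,2]>70)).astype(np.uint8);m=m.copy();w=np.zeros_like(m);w[y-60:y+60,x-60:x+60]=1;m&=w
r=cv2.minAreaRect(np.argwhere(m)[:,::-1].astype(np.float32));print("red rect",r)
wl=((hsv[...,1]<60)&(hsv[...,2]>150)).astype(np.uint8)&cv2.morphologyEx(m,cv2.MORPH_CLOSE,np.ones((9,9)))
n,l,st,c=cv2.connectedComponentsWithStats(wl)
for i in range(1,n):
    if st[i,4]>20: print("white",c[i],st[i],atz(d,c[i],.047))
t=.558;R=np.array([[np.cos(t),-np.sin(t)],[np.sin(t),np.cos(t)]])
for z in(.047,):
    b=np.array([[.02,.008],[.02,-.008],[-.02,-.008],[-.02,.008]])@R.T+[.451,-.1125];poly(np.c_[b,[z]*4],(0,255,0))
a=np.linspace(0,6.283,50);poly(np.c_[.451+.025*np.cos(a),-.1125+.025*np.sin(a),a*0+.023],(0,255,255))
save(d,"w5.png",(x-80,y-75,x+80,y+75),4)
```

```text
10.65 [ 0.45215821 -0.11336994  0.08499443]
252.10798549267614 209.7421725539507
red rect ((249.0, 203.5), (49.0, 20.0), 90.0)
```

View pics/w5.png

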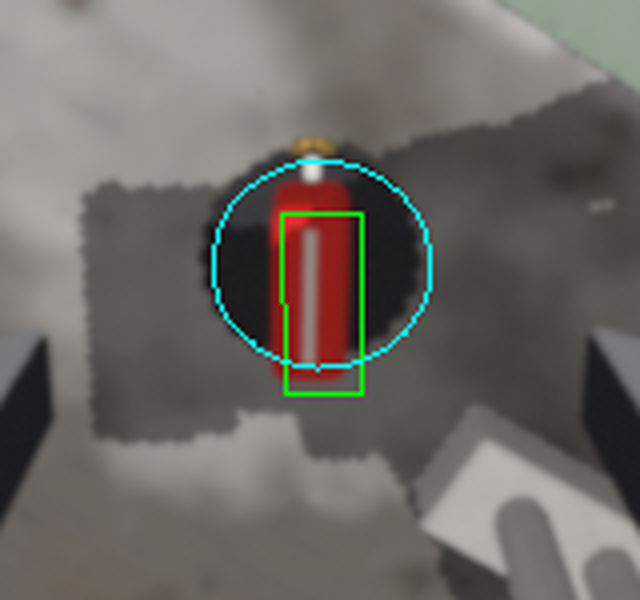

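Close crop: the bar's white line is at x=311 and its near edge at y=380, about 3 mm off my drawn model. That puts the cap at (0.450, -0.116), still aligned with the tool. I correct, descend and grip.

Call:
{"name": "jog_arm", "arguments": {
  "moves": [
    [[-0.002,-0.0025,-0.02,0,0,0,0],[-0.002,-0.0025,-0.045,0,0,0,60],[-0.002,-0.0025,-0.059,0,0,0,120],[-0.002,-0.0025,-0.059,0,0,0,255],[-0.002,-0.0025,-0.059,0,0,0,255],[-0.002,-0.0025,-0.059,0,0,0,255],[-0.002,-0.0025,-0.059,0,0,0,255],[-0.002,-0.0025,-0.059,0,0,0,255],[-0.002,-0.0025,-0.059,0,0,0,255],[-0.002,-0.0025,-0.059,0,0,0,255]]
  ]
}}

```text
time: 11.9
eef_pos: [0.4487, -0.1155, 0.0242]
orientation: [[-0.849, -0.529, 0.0], [-0.529, 0.849, -0.0], [0.0, -0.0, -1.0]]
force: [-0.4, -0.2, 0.1]
grip_width: 0.0158
grasp_force: 30.0
```

Call:
{"name": "jog_arm", "arguments": {
  "moves": [
    [[0,0,0,0,0,0,255],[0,0,0,0,0,0,255],[0,0,0,0,0,0,255]]
  ]
}}

```text
time: 12.28
eef_pos: [0.4487, -0.1155, 0.0242]
orientation: [[-0.849, -0.529, 0.0], [-0.529, 0.849, -0.0], [-0.0, -0.0, -1.0]]
force: [0.1, 0.0, 0.4]
grip_width: 0.0157
grasp_force: 30.0
```

Call:
{"name": "jog_arm", "arguments": {
  "moves": [
    [[0,0,0.05,0,0,0,255],[0,0,0.11,0,0,0,255],[0,0,0.15,0,0,0,255],[0.03,0.035,0.15,0,0,-0.05,255],[0.065,0.075,0.15,0,0,-0.1,255],[0.1,0.115,0.15,0,0,-0.1,255],[0.131,0.1525,0.13,0,0,-0.1,255],[0.131,0.1525,0.12,0,0,-0.1,255],[0.131,0.1525,0.12,0,0,-0.1,255],[0.131,0.1525,0.12,0,0,-0.1,255]]
  ]
}}

```text
time: 13.52
eef_pos: [0.5794, 0.0361, 0.1447]
orientation: [[-0.898, -0.44, 0.0], [-0.44, 0.898, -0.0], [-0.0, -0.0, -1.0]]
force: [0.4, 0.4, -0.9]
grip_width: 0.0158
grasp_force: 30.0
```

Run:
```python
from h import *
d=cam("wrist");s=bot.read_state();e=np.array(s["eef_pos"]);R=np.array(s["orientation"])
print(s["time"],e,np.arctan2(-R[1,0],-R[0,0]),s["qpos"][5])
f=d["frame"]
def poly(P,col): cv2.polylines(f,[np.round(proj(d,P)*8).astype(np.int32)],True,col,1,shift=3)
def T(P): P=np.array(P);return e+P@R.T
b=[[.02,.008],[.02,-.008],[-.02,-.008],[-.02,.008]]
poly(T([[x,y,-.0228] for x,y in b]),(0,255,0))
a=np.linspace(0,6.283,50)
poly(T(np.c_[.025*np.cos(a),.025*np.sin(a),a*0+.0012]),(0,255,255))
for z,r in((.075,.034),(.0745,.020)): poly(np.c_[.5797+r*np.cos(a),.037+r*np.sin(a),a*0+z],(255,0,255))
for k in(0,np.pi):
    poly([[.5797+q*np.cos(.46+k),.037+q*np.sin(.46+k),.075] for q in(.028,.034)],(0,255,0))
save(d,"w6.png",(160,90,340,250),4)
```

```text
13.575 [0.57964471 0.03604935 0.14502262] 0.45575151764116073 -2.159436567705992
```

View pics/w6.png

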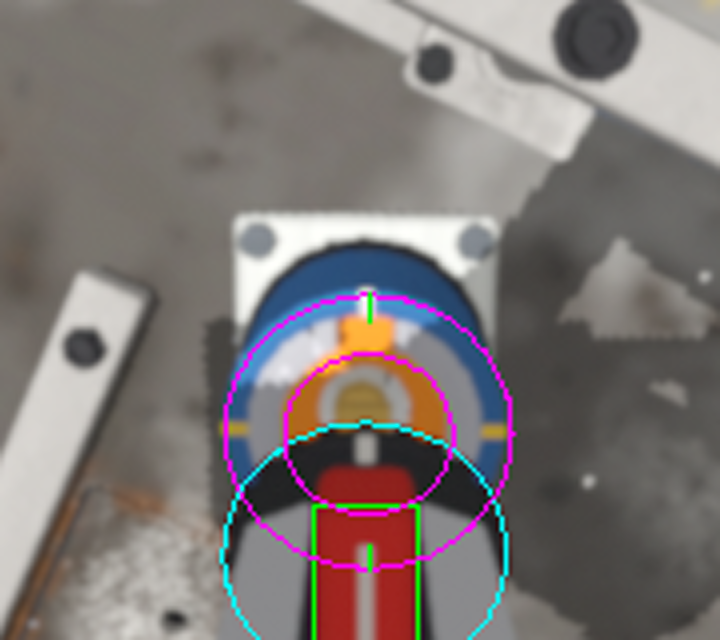

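Wrist picture: the fuse stands upright in the well, its brass top at crop (362,402). White mark at (366,300); yellow marks level at (234,429) and (494,431), so the tool is aligned with the slots. The cap's flange lies on its drawn circle, and the cap line (x=366) is over the holder axis (x=364). I lower it.

Call:
{"name": "jog_arm", "arguments": {
  "moves": [
    [[0.0005,0,-0.02,0,0,0.003,255],[0.0005,0,-0.04,0,0,0.003,255],[0.0005,0,-0.047,0,0,0.003,255],[0.0005,0,-0.051,0,0,0.003,255],[0.0005,0,-0.053,0,0,0.003,255],[0.0005,0,-0.053,0,0,0.003,255]]
  ]
}}

```text
time: 14.32
eef_pos: [0.5793, 0.0363, 0.0914]
orientation: [[-0.896, -0.445, -0.003], [-0.445, 0.896, -0.002], [0.003, -0.0, -1.0]]
force: [-4.9, -3.7, 1.7]
grip_width: 0.0159
grasp_force: 30.0
```

```bash
python3 -c "
from plant import bot
s=bot.read_state();print(s['eef_pos'],s['force'],s['ft_torque'],s['grasp_force'],s['grip_width'])"
```

```text
[0.57934823 0.03631997 0.09137023] [-4.904833   -3.72304477  1.74747177] [-0.76209846  1.06608276 -0.03099934] 30.000298619270325 0.015886980073894837
```

Call:
{"name": "jog_arm", "arguments": {
  "moves": [
    [[-0.001,-0.0005,0,0,0,0,255],[-0.002,-0.001,0,0,0,0,255],[-0.002,-0.001,0,0,0,0,255]]
  ]
}}

```text
time: 14.7
eef_pos: [0.5787, 0.0362, 0.0917]
orientation: [[-0.896, -0.444, 0.002], [-0.444, 0.896, 0.0], [-0.002, -0.0, -1.0]]
force: [0.0, -0.6, 0.8]
grip_width: 0.016
grasp_force: 30.0
```

Call:
{"name": "jog_arm", "arguments": {
  "moves": [
    [[-0.001,-0.0005,0,0,0,0,255],[-0.001,-0.0005,-0.003,0,0,0,255],[-0.001,-0.0005,-0.006,0,0,0,255],[-0.001,-0.0005,-0.008,0,0,0,255],[-0.001,-0.0005,-0.008,0,0,0,255],[-0.001,-0.0005,-0.008,0,0,0,255]]
  ]
}}

```text
time: 15.45
eef_pos: [0.5781, 0.0358, 0.0842]
orientation: [[-0.896, -0.444, 0.002], [-0.444, 0.896, 0.0], [-0.002, -0.001, -1.0]]
force: [-0.2, 1.7, 6.2]
grip_width: 0.0156
grasp_force: 30.0
```

Call:
{"name": "jog_arm", "arguments": {
  "moves": [
    [[0,0,-0.001,0,0,0,255],[0,0,-0.0015,0,0,0,255],[0,0,-0.0015,0,0,0,255]]
  ]
}}

```text
time: 15.82
eef_pos: [0.5783, 0.0358, 0.0841]
orientation: [[-0.896, -0.444, 0.002], [-0.444, 0.896, 0.0], [-0.002, -0.001, -1.0]]
force: [-3.3, 2.0, 13.5]
grip_width: 0.0155
grasp_force: 30.0
```

Floor contact is confirmed: z stops at 0.0841 and the force jumps. Now the twist.

Call:
{"name": "jog_arm", "arguments": {
  "moves": [
    [[0,0,0,0,0,-0.15,255],[0,0,0,0,0,-0.3,255],[0,0,0,0,0,-0.45,255],[0,0,0,0,0,-0.6,255],[0,0,0,0,0,-0.6,255]]
  ]
}}

```text
time: 16.45
eef_pos: [0.5789, 0.0358, 0.0841]
orientation: [[-0.99, 0.14, 0.004], [0.14, 0.99, 0.0], [-0.004, 0.001, -1.0]]
force: [-0.4, 2.1, 12.4]
grip_width: 0.016
grasp_force: 30.0
```

```bash
python3 -c "
from plant import bot
s=bot.read_state();print(s['eef_pos'],s['force'],s['ft_torque'],s['grasp_force'],s['grip_width'])"
```

```text
[0.57891176 0.03575783 0.08411405] [-0.40103958  2.09332909 12.4019651 ] [0.42870042 0.23150399 0.1464817 ] 30.011137425899506 0.015975381761193716
```

Call:
{"name": "jog_arm", "arguments": {
  "moves": [
    [[0,0,0,0,0,-0.15,255],[0,0,0,0,0,-0.3,255],[0,0,0,0,0,-0.45,255],[0,0,0,0,0,-0.6,255],[0,0,0,0,0,-0.75,255],[0,0,0,0,0,-0.88,255],[0,0,0,0,0,-0.97,255],[0,0,0,0,0,-0.97,255]]
  ]
}}

```text
time: 17.45
eef_pos: [0.5792, 0.036, 0.0841]
orientation: [[-0.445, 0.896, 0.004], [0.896, 0.445, 0.001], [-0.001, 0.004, -1.0]]
force: [-0.0, 3.2, 11.9]
grip_width: 0.0154
grasp_force: 30.0
```

```bash
python3 -c "
from plant import bot
import numpy as np
s=bot.read_state();R=s['orientation'];print(s['eef_pos'],np.arctan2(-R[1][0],-R[0][0]),s['force'],s['ft_torque'],s['grasp_force'],s['grip_width'])"
```

```text
[0.57918539 0.0359928  0.08413044] -1.109622902660882 [-0.03390151  3.24302333 11.92711724] [0.53969849 0.03136551 0.2099633 ] 30.02569019794464 0.015396364236283475
```

Call:
{"name": "jog_arm", "arguments": {
  "moves": [
    [[0,0,0,0,0,-0.04,255],[0,0,0,0,0,-0.07,255],[0,0,0,0,0,-0.07,255],[0,0,0,0,0,-0.07,255]]
  ]
}}

```text
time: 17.95
eef_pos: [0.5793, 0.036, 0.0842]
orientation: [[-0.382, 0.924, 0.005], [0.924, 0.382, 0.0], [-0.001, 0.004, -1.0]]
force: [-0.4, 3.7, 11.9]
grip_width: 0.0158
grasp_force: 30.0
```

Run:
```python
from h import *
s=bot.read_state();R=s['orientation'];print(s["time"],s['eef_pos'],np.arctan2(-R[1][0],-R[0][0]),s['force'],s['ft_torque'],s['grasp_force'],s['grip_width'])
d=cam("wrist");save(d,"w7.png",(130,80,370,260),3.2)
```

```text
17.95 [0.57925307 0.03602084 0.08416186] -1.1789779759550614 [-0.42620151  3.73751957 11.85139452] [0.53542123 0.00625331 0.26353447] 30.03428041934967 0.015760593322901046
```

View pics/w7.png

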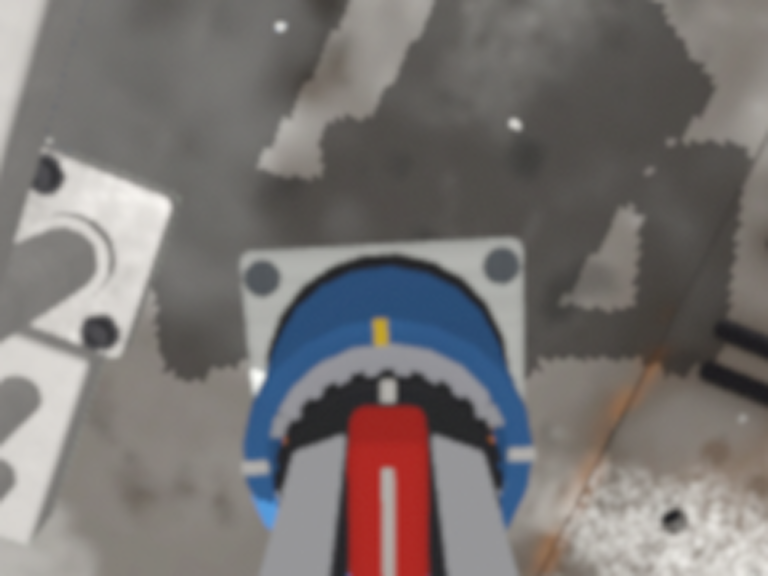

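Final picture: the cap sits down in the rim, its white line (388,390) just past the yellow mark (380,332), white slot marks at the sides. Torque 0.26 N m is above the spring's 0.23, so it is at the stop, with z at home height and the grip at 30 N. Handing in.

```bash
python3 -c "
from plant import bot
print(bot.sign_off())"
```

```text
the job is handed in; nothing more can be done
None
```

I handed the job in at about 18 s: the good fuse is in the well, and the cap is pushed home, turned to the stop (about 1.64 rad of tool turn) and still gripped at 30 N. The hand-in gave no verdict, and I never moved near the tin or bush or touched the spent fuse.

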